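Shut the glass maker's case: inner cover down, then the lid

TASK

Get the wooden case of glass pieces ready to carry: push the upright inner cover down flat over the compartments, and only then swing the lid over and press it fully shut. Do it with closed fingers or the outside of the fingers, gripping nothing, and let the lid come down smoothly instead of slamming it. Leave the bench tools and bottles around it, and the cutter inside it, where they are.

Things in the scene. Friction and masses are not known exactly. Their poses are not given: they have to be found in the camera images.
- case: Base of the plywood case, fixed to the bench, 230 mm deep (x), 340 wide (y), 85 high, walls 10. Origin: centre of its underside. x runs from its front (handle, latches) to its back (lid hinges), z up; the back lies to the robot's left (+y), within 27 degrees. Compartments fill y -48 to 160 mm; the open tool well y -160 to -54. The handle stands 27 mm out of the front, 44 to 56 mm high.
- cover (a joint): Hinge angle of the inner cover in rad: 0 = flat over the compartments (its stop), 1.57 = upright, 1.66 = its other stop. Starts upright (1.4 to 1.64). Stiff hinge: it stays at any angle where it is left, and about 1 to 4 N near its free edge moves it.
- cover_hinge (a point): Middle of the hinge axis of the inner cover (plywood, felt underneath, 6 mm thick, 205 mm wide, 185 from hinge to free edge): just behind the front wall, at (-97, 55, 73) mm in the case's frame, axis along the case's y. Turns with the cover: x towards the free edge, z out of the upper face, which lies 6 mm off the axis. Flat, that face is 79 mm above the bench, 6 below the case's rim.
- cover_edge (a point): Middle of the inner cover's free edge, on its upper face: 185 mm from the hinge along the cover; a finger tab (12 by 36 mm) sticks out beyond it. Upright, the upper face looks out over the front of the case, away from the lid. Same axes as cover_hinge.
- lid (a joint): Hinge angle of the lid in rad: 0 = shut (its stop), 1.57 = upright, 2.05 = its other stop. Starts open, leaning back (1.75 to 1.95). Stiff hinges: it stays at any angle where it is left and never falls by itself; 2 to 9 N near its free edge moves it. The lid cannot pass through the inner cover.
- lid_hinge (a point): Middle of the lid's hinge axis on the back rim: at (115, 0, 86) mm in the case's frame, axis along the case's y. The lid is a shallow plywood tray, felt-lined, 230 mm deep, 340 wide, 35 high, walls 8. Turns with the lid: its free edge lies towards -x, its outer face looks along +z, 35 mm off the axis. Shut, that face is level, 121 mm above the bench.
- lid_edge (a point): Middle of the lid's free edge, on its outer face: 230 mm from the hinge along the lid, 35 mm off the hinge plane. Open, the outer face looks to the back, away from the case. Same axes as lid_hinge.
- pliers: Not to be disturbed: running pliers lying on the bench in front of the case. Origin: on its underside.
- cutter: Not to be disturbed: glass cutter, 140 mm long, lying in the open tool well of the case. Origin: on its underside.
- oil_bottle: Not to be disturbed: oil bottle, 110 mm tall, 44 mm across, standing behind the case, near or under the leaning lid. Origin: on its underside.
- foil_roll: Not to be disturbed: flat roll of copper foil, 80 mm across, 12 mm high, in front of the case. Origin: on its underside.
- stand: Not to be disturbed: turned wooden display stand, 90 mm square foot, 182 mm tall, to the left of the case. Origin: on its underside.
- flux_jar: Not to be disturbed: jar, 60 mm across, 65 mm tall, behind the case beside the oil bottle. Origin: on its underside.
- solder_spool: Not to be disturbed: solder spool, 68 mm across, 50 mm tall, to the left of the case. Origin: on its underside.

How it is judged:
By the outcome, as a careful person would: the job done as asked, in the order asked, and still so for the second after the job is handed in, with the robot touching nothing.
It also fails if it takes over 64 s, if anything falls off the work surface, if the arm or the gripper's body presses on something with over 40 N, if the wrist force passes 120 N, or if a joint passes its speed limit or range.

ROBOT

A 6-joint arm with a two-finger parallel gripper is mounted at the origin on the work surface. World frame = base frame: x ahead of the robot, y to its left, z up, the work surface at z = 0. Lengths are in m, angles in degrees, forces in N, time in s.
With the tool pointing down it reaches from about 0.4 to 0.825 m from the base axis. Payload 7 kg.
Tool frame: the origin (TCP) lies on the centre line of the jaws, within the pads' length; the fingertips stand 19 mm ahead of it and the grasp point (between the pads) is the TCP (r.tip_extent is the distance from the TCP to the fingertips, in m); z points along the fingers, y is the line along which they close (so a half turn about z gives the same grasp; the last joint's range is limited). The gripper opens to 88 mm and grips with 3 to 60 N. Pads are 19 mm wide; open, the fingers measure 130 mm over their backs; the gripper's body (78 mm by 193 mm) begins 47 mm behind the grasp point.
Start: joints at [-50.873, 20.546, 0.682, 0, -70.136, -16.507], TCP at [0.26, -0.623, 0.246] pointing down, gripper open.
Joint ranges: [-176.03, 176.03], [-82.01, 121.73], [-58.28, 71.71], [-173.87, 95.51], [-174.79, -0.11], [-173.66, 173.66]. Speed limits (degrees/s): [136.94, 136.94, 172.46, 180, 180, 180].

INTERFACE

Orientations are given as [roll, pitch, yaw] about the fixed x, y, z axes, in that order (R = Rz(yaw) Ry(pitch) Rx(roll)).
In Python, from plant import r gives the robot as it stands. The module is installed in compiled form; this text tells all that it offers.
- The arm moves only by the tool jog_arm, never from a script. Its argument "deltas" is a list that holds one entry, the list of rows, each a list of 5 numbers: the opening, from -1 (shut) to 1 (fully open), then the shift along the world's x, y, z in cm, then the turn about the world's z in rad. In form: [[[claw, dx, dy, dz, turn], ...]]. A call has 1 to 8 rows; each row shifts and turns the commanded pose from where the row before left it; what a row does not reach is not made up. A row lasts 1/8 s, in which the tool goes at most 62.5 mm and 10.7 degrees, less where a joint would pass 70% of its speed; a pose out of reach is approached as far as the arm can. A call with a gripper value outside its range is refused whole. The fingers move at their own pace and stop on an object; "force" is the grip in N (left out, the last holds). Time passes only in rows, so rows that do not move let the fingers close. It gives the time, the measured TCP pose, the force, the opening and the grip force at its end, in the units of the state.
- r.get_state(): the state, without advancing time (a new reading comes with each control period).
- r.capture(name): name is "scene" or "top"; returns the picture (400x640x3 uint8, blue, green, red); there is no depth.
- r.camera_info(name): a dict with "fx", "fy", "cx", "cy" (pixels), "view" (4x4, takes a point from world to camera coordinates). Camera axes: x right, y up, looking along -z (the intrinsics and any distortion apply to the point x, -y, -z); pixel columns grow to the right and rows downward; lengths in m; the calibration is good to about 2 mm. A picture is of the moment at which its call begins. camera_info takes no time and is no camera call.
- r.close_job(): hands the job in; it is judged then, once.
The state is a dict: "time_s": time; "joints": joint angles; "qd": joint speeds; "joint_torque": joint torques, N m; "tcp_pos": TCP position; "eef_rot": TCP orientation; "contact_force": force on the tool from outside, world axes, zero at the start; "moment": the same for the moment, N m; "gripper_width": finger opening in m; "gripper_force": force on a finger pad.
Only numpy, scipy, OpenCV 4.12 (cv2) and the standard library are available. Lean on these libraries where they do the work, as an engineer would, in place of code of your own. Each camera call takes 0.05 s, during which the arm holds its last target. There are 200 camera calls.

## Working session

There is one attempt and no reset: what is moved stays moved. The work goes in short steps, Python scripts to look and compute and a tool call to move; the robot and the scene stay as the last step left them, time stands still between calls to the robot, and variables do not carry over. Pictures are saved under pics/ and viewed, at most 10 in all, crops included, and the job is handed in when it is done.

Besides the shell and the picture viewer there is one more tool, called after "Emit:" by a JSON object that holds its "api" and its "payload", one argument or row to a line. jog_arm: Moves the arm, as the interface text tells. Its arguments: {"type":"object","properties":{"deltas":{"type":"array"},"force":{"type":"number"}},"required":["deltas"]}

```bash
mkdir -p pics; python3 - <<'E'
from plant import r
import cv2,json
for n in("scene","top"):
    cv2.imwrite(f"pics/{n}0.png",r.capture(n)); c=r.camera_info(n); print(n,c)
print(r.get_state(), r.tip_extent)
E
```

```text
scene {'fx': 405.51763240656226, 'fy': 405.51763240656226, 'cx': 321.22276105840274, 'cy': 198.12118277159755, 'view': array([[-0.55400046, -0.83242795, -0.01213269,  0.29700198],
       [ 0.75378211, -0.50773976,  0.41714849, -0.38271312],
       [-0.35340631,  0.22195505,  0.90875736, -0.9909697 ],
       [ 0.        ,  0.        ,  0.        ,  1.        ]])}
top {'fx': 409.736087123302, 'fy': 409.736087123302, 'cx': 317.6086936937971, 'cy': 200.7136290088748, 'view': array([[-0.0252148 , -0.99966559,  0.00573702,  0.07009169],
       [ 0.99825895, -0.02487238,  0.05348298, -0.47039397],
       [-0.0533224 ,  0.0070756 ,  0.99855228, -1.28470633],
       [ 0.        ,  0.        ,  0.        ,  1.        ]])}
{'time_s': 0.1, 'joints': array([-5.08723163e+01,  2.05890471e+01,  6.37023310e-01, -1.74025601e-02,
       -7.01376841e+01, -1.65072324e+01]), 'qd': array([ 0.1409525 , -0.03674904,  0.24071475,  0.02063266,  0.00403552,
        0.04624642]), 'joint_torque': array([-3.98854652e-03, -5.84161949e+01,  2.93752795e+01,  7.01553270e+00,
        1.02047183e-02, -6.96384245e-05]), 'tcp_pos': array([ 0.25942587, -0.62268351,  0.24468286]), 'eef_rot': array([ 1.79909341e+02, -9.80568872e-03, -1.57385466e+02]), 'contact_force': array([-0.23384006,  0.19095113,  0.45695992]), 'moment': array([-0.00717424, -0.0157804 ,  0.00262115]), 'gripper_force': 0.0, 'gripper_width': 0.08750138171754515} 0.019
```

View pics/scene0.png

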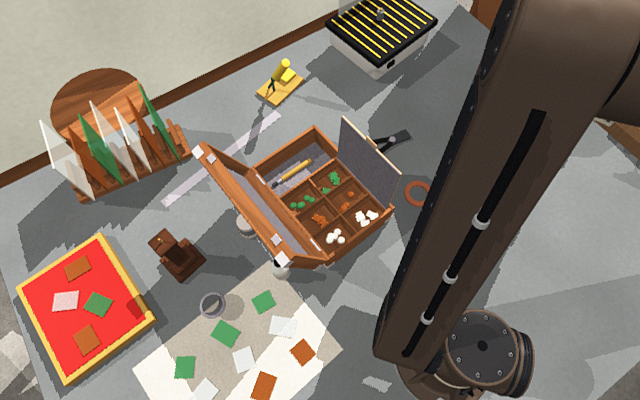

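View pics/top0.png

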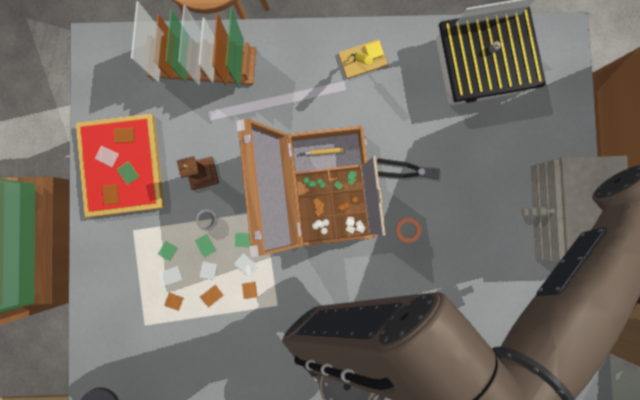

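The scene view shows the case at about (320,190), with its cover upright at (370,160) and its lid leaning back at (240,210). The top view shows the case rim spanning (290–380, 127–243), the lid on its left, the pliers at (405,170) and the foil roll at (408,230). I'll zoom in to get the corners.

```bash
python3 - <<'E'
import cv2
a=cv2.imread("pics/top0.png")[110:265,160:445]
b=cv2.imread("pics/scene0.png")[110:290,140:430]
cv2.imwrite("pics/top0c.png",cv2.resize(a,(798,434),interpolation=cv2.INTER_CUBIC))
cv2.imwrite("pics/scene0c.png",cv2.resize(b,(798,495),interpolation=cv2.INTER_CUBIC))
E
```

```text
(no output)
```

View pics/top0c.png

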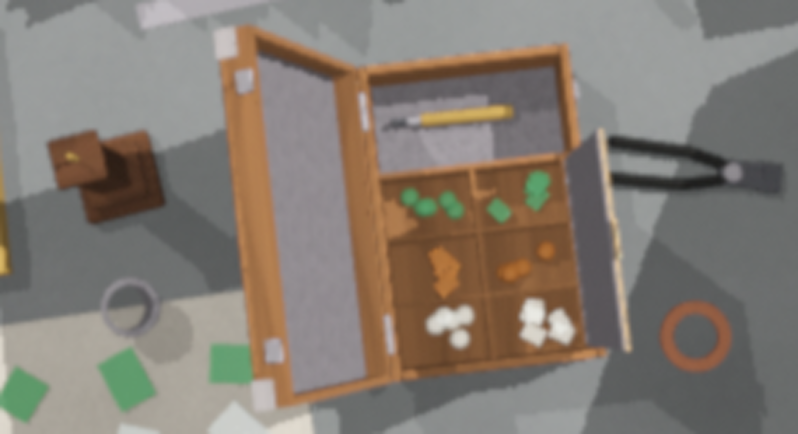

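View pics/scene0c.png

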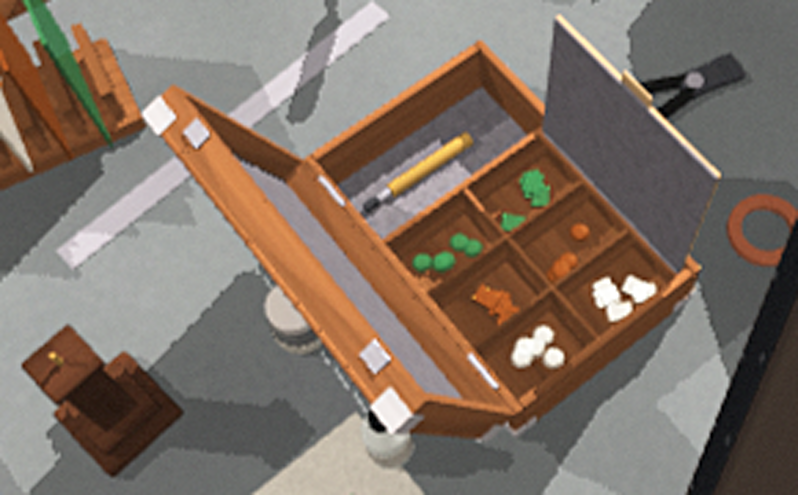

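The crops give the rim front corners in top at crop (567,46) and (607,352), and in scene at (479,42) and (698,265). The cover's free edge runs (603,132)–(629,350) in top and (557,17)–(720,177) in scene. The lid's free corners are near (218,28)/(262,405) in top and (160,100)/(395,425) in scene.

```bash
cat > h.py <<'E'
import numpy as np
from plant import r
def cam(n):
    c=r.camera_info(n);K=np.array([[c['fx'],0,c['cx']],[0,c['fy'],c['cy']],[0,0,1]])
    return K@np.diag([1,-1,-1])@c['view'][:3], c
def plane(n,p,z):
    M,c=cam(n);V=c['view'];C=-V[:3,:3].T@V[:3,3]
    d=np.linalg.inv(M[:,:3])@np.array([*p,1]); return C+d*(z-C[2])/d[2]
def tri(pt,ps):
    A=[]
    for n,p in(("top",pt),("scene",ps)):
        M=cam(n)[0]; A+=[p[0]*M[2]-M[0],p[1]*M[2]-M[1]]
    x=np.linalg.svd(np.array(A))[2][-1]; return x[:3]/x[3]
def T(p): return (160+p[0]/2.8,110+p[1]/2.8)
def S(p): return (140+p[0]/2.752,110+p[1]/2.752)
def proj(n,X):
    q=cam(n)[0]@np.array([*X,1]); return q[:2]/q[2]
E
python3 - <<'E'
from h import *
np.set_printoptions(precision=4,suppress=True)
P={k:plane("top",T(p),.085) for k,p in dict(ff=(567,46),fn=(607,352),bf=(360,70),bn=(393,380)).items()}
P['ff_s']=plane("scene",S((479,42)),.085);P['fn_s']=plane("scene",S((698,265)),.085);P['bn_s']=plane("scene",S((515,428)),.085)
print(P)
print(tri(T((567,46)),S((479,42))),tri(T((607,352)),S((698,265))))
print('size',np.linalg.norm(P['ff']-P['fn']),np.linalg.norm(P['ff']-P['bf']))
a=tri(T((603,130)),S((557,17)));b=tri(T((630,349)),S((720,177)));print('cover edge',a,b,np.linalg.norm(a-b))
a=tri(T((217,28)),S((145,115)));b=tri(T((255,407)),S((385,430)));print('lid edge',a,b,np.linalg.norm(a-b))
a=tri(T((250,28)),S((177,87)));b=tri(T((286,405)),S((415,400)));print('lid inner edge',a,b,np.linalg.norm(a-b))
for n,t,z in(("pliers near",(610,140),.015),("pliers tip",(783,180),.01),("foil",(697,336),.012),("stand top",(77,158),.182),("jar",(130,306),.065)): print(n,plane("top",T(t),z))
print("oil",plane("scene",S((385,415)),.11))
E
```

```text
{'ff': array([ 0.6893, -0.0824,  0.085 ]), 'fn': array([ 0.3594, -0.1147,  0.085 ]), 'bf': array([0.6685, 0.1413, 0.085 ]), 'bn': array([0.3356, 0.1134, 0.085 ]), 'ff_s': array([ 0.6883, -0.0776,  0.085 ]), 'fn_s': array([ 0.3576, -0.1108,  0.085 ]), 'bn_s': array([0.323 , 0.1231, 0.085 ])}
[ 0.6921 -0.0819  0.077 ] [ 0.3596 -0.1155  0.075 ]
size 0.3314547096771442 0.2245939285052127
cover edge [ 0.572  -0.0917  0.25  ] [ 0.3677 -0.1115  0.2469] 0.20529178302030704
lid edge [0.6686 0.2584 0.2757] [0.327  0.23   0.2864] 0.34292562359070544
lid inner edge [0.6625 0.2253 0.297 ] [0.3294 0.2013 0.3002] 0.33395280379513825
pliers near [ 0.5967 -0.1364  0.015 ]
pliers tip [ 0.5468 -0.3328  0.01  ]
foil [ 0.3722 -0.2277  0.012 ]
stand top [0.5666 0.4159 0.182 ]
jar [0.4213 0.3963 0.065 ]
oil [0.3907 0.2153 0.11  ]
```

Emit:
{"api": "jog_arm", "payload": {
  "deltas": [
    [[-1,2.75,5.2,0,0.16],[-1,2.75,5.2,0,0.16],[-1,2.75,5.2,0,0.16],[-1,2.75,5.2,0,0.16],[-1,2.75,5.2,0,0.16],[-1,2.75,5.2,0,0.16],[-1,2.75,5.2,0,0.16],[-1,2.75,5.2,0,0.15]]
  ]
}}

```text
time_s: 1.1
tcp_pos: [0.48, -0.2052, 0.2455]
eef_rot: [-180.0, 0.0, -84.3]
contact_force: [1.4, -1.3, -0.5]
gripper_width: 0.0131
gripper_force: 0.0
```

```bash
python3 - <<'E'
from h import *
import cv2
cv2.imwrite("pics/s1.png",r.capture("scene"))
s=r.get_state();print(s['tcp_pos'],s['eef_rot'],s['contact_force'],s['joints'],s['time_s'],s['gripper_width'])
E
```

```text
[ 0.48289681 -0.20095171  0.24551533] [-1.79906962e+02  4.10773196e-02 -8.37558259e+01] [2.09664088 3.86363687 1.2087864 ] [-1.12053162e+00  6.14450218e+00 -1.83500519e+01 -5.79130951e-02
 -6.54184520e+01  7.38872349e+00] 1.15 0.009056687762485244
```

View pics/s1.png

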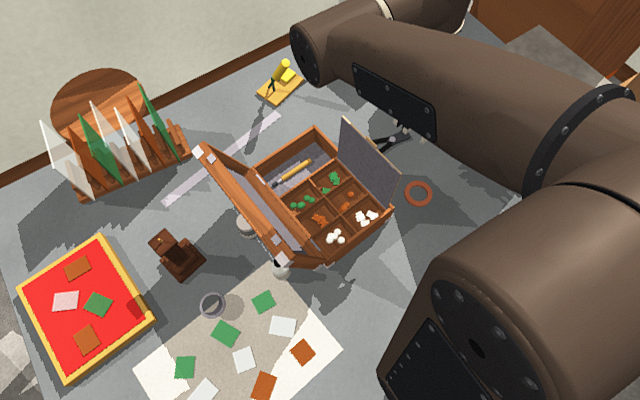

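The arm hides the gripper, and everything else is where it was. I'll push the cover's face near its free edge now.

Emit:
{"api": "jog_arm", "payload": {
  "deltas": [
    [[-1,-0.2,2.2,-0.1,-0.01],[-1,-0.2,2.2,-0.1,0],[-1,-0.2,2.2,-0.1,0],[-1,-0.2,2.2,-0.1,0],[-1,-0.1,1.2,-0.2,0],[-1,-0.1,1.2,-0.2,0],[-1,-0.1,1.2,-0.2,0],[-1,-0.1,1.2,-0.2,0]]
  ]
}}

```text
time_s: 2.15
tcp_pos: [0.4676, -0.0706, 0.2335]
eef_rot: [-180.0, -0.0, -85.2]
contact_force: [0.3, -2.9, 3.0]
gripper_width: 0.0007
gripper_force: 1.3
```

Emit:
{"api": "jog_arm", "payload": {
  "deltas": [
    [[-1,-0.1,1.35,-0.6,0],[-1,-0.1,1.35,-0.6,0],[-1,-0.1,1.35,-0.7,0],[-1,-0.1,1.0,-1.0,0],[-1,-0.1,1.0,-1.0,0],[-1,-0.1,1.0,-1.0,0],[-1,-0.1,0.6,-1.2,0],[-1,0,0.6,-1.2,0]]
  ]
}}

```text
time_s: 3.15
tcp_pos: [0.4603, 0.0118, 0.1596]
eef_rot: [180.0, 0.0, -85.2]
contact_force: [-1.5, 0.2, 1.4]
gripper_width: 0.0004
gripper_force: 0.9
```

```bash
python3 - <<'E'
from h import *
import cv2
a=r.capture("scene");b=r.capture("top")
cv2.imwrite("pics/s2.png",np.hstack([cv2.resize(a[60:330,100:500],None,fx=1,fy=1),b[100:370,200:600]]))
s=r.get_state();print(s['tcp_pos'],s['contact_force'],s['moment'],s['joints'])
E
```

```text
[0.45950017 0.0115273  0.15875488] [-0.51234504 -0.5340333  -0.18772034] [-0.03708805  0.15181479 -0.04780471] [ 2.60718667e+01  4.74938126e+00 -3.24721672e+01 -4.09467356e-02
 -5.29515385e+01 -2.12328444e+01]
```

View pics/s2.png

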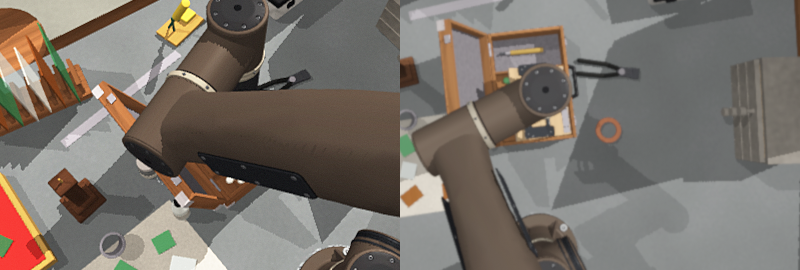

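The composite shows the wrist over the case. The wrist cap is at top (345,190) and scene (338,70), and its link reaches over the lid's near corner, so I'll work out how high it is.

```bash
python3 - <<'E'
from h import *
for z in(.35,.4,.45,.5,.55,.6,.65): print(z,proj("top",(.4595,.0115,z)).round(),proj("scene",(.4595,.0115,z)).round())
print("forearm end tri",tri((236,252),(248,215)))
E
```

```text
0.35 [339. 198.] [335. 148.]
0.4 [340. 196.] [336. 134.]
0.45 [341. 195.] [336. 119.]
0.5 [343. 193.] [337. 101.]
0.55 [345. 191.] [338.  81.]
0.6 [347. 189.] [338.  59.]
0.65 [349. 187.] [339.  32.]
forearm end tri [0.35403841 0.23298559 0.50289701]
```

Emit:
{"api": "jog_arm", "payload": {
  "deltas": [
    [[-1,0,0.5,-1.0,0],[-1,0,0.4,-1.0,0],[-1,0,0.3,-1.0,0],[-1,0,0.3,-1.0,0],[-1,0,0.2,-1.0,0],[-1,0,0,-0.9,0],[-1,0,0,-0.4,0],[-1,0,0,-0.2,0]]
  ]
}}

```text
time_s: 4.25
tcp_pos: [0.4608, 0.0285, 0.0978]
eef_rot: [-180.0, -0.0, -85.1]
contact_force: [-20.1, 5.1, 51.6]
gripper_width: 0.0002
gripper_force: 26.0
```

Emit:
{"api": "jog_arm", "payload": {
  "deltas": [
    [[-1,0,0,0.6,0],[-1,0,-0.5,3,0],[-1,0,-0.5,5,0],[-1,0,0,5,0],[-1,0,0,5,0],[-1,0,0,5,0],[-1,0,0,5,0],[-1,0,0,1,0]]
  ]
}}

```text
time_s: 5.25
tcp_pos: [0.4618, 0.0185, 0.395]
eef_rot: [-179.7, 0.1, -85.2]
contact_force: [0.1, 0.2, -1.3]
gripper_width: 0.0005
gripper_force: 0.0
```

```bash
python3 - <<'E'
from h import *
import cv2
a=r.capture("scene");b=r.capture("top")
cv2.imwrite("pics/s3.png",np.hstack([a[60:330,100:500],b[100:370,200:600]]))
s=r.get_state();print(s['tcp_pos'],s['contact_force'],s['joints'])
E
```

```text
[0.46093959 0.01854394 0.39224985] [-0.34836785 -0.20854311 -0.59073521] [ 2.68695139e+01 -4.03667808e+00 -9.93103163e+00 -2.50062357e-03
 -8.39846185e+01 -2.20656753e+01]
```

View pics/s3.png

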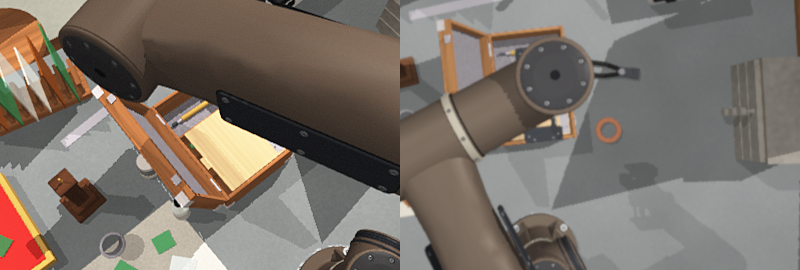

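The cover now lies flat: the light panel covers the compartments at (235,135). Next I'll go over the lid and come down behind it.

Emit:
{"api": "jog_arm", "payload": {
  "deltas": [
    [[-1,0.2,4,0,0],[-1,0.2,5,0,0],[-1,0,5,0,0],[-1,0,5,0,0],[-1,0,5,0,0],[-1,0,4.5,0,0],[-1,0,0,-4,0],[-1,0,0,-4,0]]
  ]
}}

```text
time_s: 6.35
tcp_pos: [0.4638, 0.3037, 0.3081]
eef_rot: [179.9, -0.1, -85.1]
contact_force: [0.6, -0.2, -0.8]
gripper_width: 0.0
gripper_force: 0.0
```

Emit:
{"api": "jog_arm", "payload": {
  "deltas": [
    [[-1,0,0,-3,0],[-1,0,0,-1,0],[-1,0,0,0,0]]
  ]
}}

```text
time_s: 6.72
tcp_pos: [0.4645, 0.3031, 0.2708]
eef_rot: [179.9, -0.1, -85.2]
contact_force: [0.8, -0.0, 0.6]
gripper_width: 0.0004
gripper_force: 0.0
```

```bash
python3 - <<'E'
from h import *
import cv2
a=r.capture("scene");b=r.capture("top")
cv2.imwrite("pics/s4.png",np.hstack([a[60:330,100:500],b[100:370,160:560]]))
s=r.get_state();print(s['tcp_pos'],s['contact_force'],s['joints'])
E
```

```text
[0.46508206 0.3037182  0.27250084] [ 0.80344843 -0.16791279 -0.45043746] [ 5.33634308e+01  8.28128604e+00 -1.22601981e+01  2.71144454e-02
 -6.93881852e+01 -4.85562724e+01]
```

View pics/s4.png

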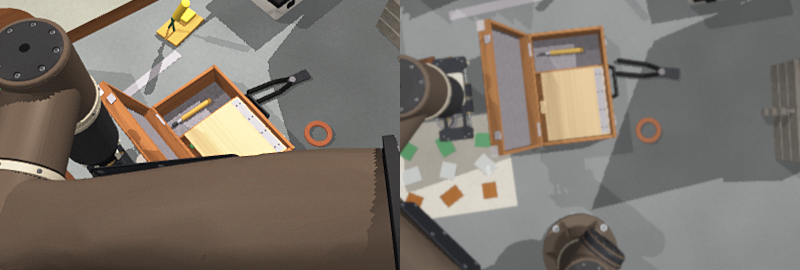

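The top view shows the gripper's long body running along the lid, behind its free edge at (455,85), and the cover flat at (575,105). I'll push the lid slowly.

Emit:
{"api": "jog_arm", "payload": {
  "deltas": [
    [[-1,0.2,-2,0,0],[-1,0.2,-2,0,0],[-1,0.1,-1.2,0.2,0],[-1,0.1,-1.2,0.2,0],[-1,0.1,-1.2,0.2,0],[-1,0.1,-1.2,0.2,0],[-1,0.1,-1.2,0.2,0],[-1,0.1,-1.2,0.2,0]]
  ]
}}

```text
time_s: 7.82
tcp_pos: [0.4766, 0.1933, 0.2864]
eef_rot: [-179.6, 0.3, -85.1]
contact_force: [1.0, 9.4, 7.5]
gripper_width: 0.0005
gripper_force: 4.3
```

Emit:
{"api": "jog_arm", "payload": {
  "deltas": [
    [[-1,0.1,-1,0.3,0],[-1,0.1,-1,0.3,0],[-1,0.1,-1.3,0.1,0],[-1,0.1,-1.3,0.1,0],[-1,0.1,-1.3,0.1,0],[-1,0.1,-1.3,0.1,0],[-1,0.1,-1.3,-0.2,0],[-1,0.1,-1.3,-0.2,0]]
  ]
}}

```text
time_s: 8.82
tcp_pos: [0.4835, 0.0942, 0.2903]
eef_rot: [-179.8, 0.2, -85.2]
contact_force: [1.6, 6.8, -1.2]
gripper_width: 0.0002
gripper_force: 2.7
```

Emit:
{"api": "jog_arm", "payload": {
  "deltas": [
    [[-1,0.1,-1.05,-0.2,0],[-1,0.1,-1.05,-0.2,0],[-1,0.1,-1.05,-0.3,0],[-1,0.1,-1.2,-0.7,0],[-1,0.1,-1.2,-0.7,0],[-1,0.1,-1.2,-0.8,0],[-1,0.1,-1.2,-0.8,0],[-1,0.1,-1,-1,0]]
  ]
}}

```text
time_s: 9.82
tcp_pos: [0.4911, 0.0031, 0.2427]
eef_rot: [-179.9, -0.0, -85.2]
contact_force: [1.1, 1.4, 4.7]
gripper_width: 0.0003
gripper_force: 2.2
```

Emit:
{"api": "jog_arm", "payload": {
  "deltas": [
    [[-1,0.1,-1,-1.1,0],[-1,0.1,-1,-1.1,0],[-1,0.1,-0.9,-1.1,0],[-1,0,-0.6,-1.1,0],[-1,0,-0.6,-1.1,0],[-1,0,-0.6,-1.1,0],[-1,0,-0.3,-0.9,0],[-1,0,-0.3,-0.9,0]]
  ]
}}

```text
time_s: 10.82
tcp_pos: [0.4936, -0.0494, 0.158]
eef_rot: [-180.0, -0.0, -85.2]
contact_force: [0.9, -0.1, 3.7]
gripper_width: 0.0004
gripper_force: 1.4
```

Emit:
{"api": "jog_arm", "payload": {
  "deltas": [
    [[-1,0,-0.2,-0.6,0],[-1,0,-0.1,-0.5,0],[-1,0,0,-0.4,0],[-1,0,0,-0.2,0],[-1,0,0,-0.2,0],[-1,0,0,-0.1,0],[-1,0,0,0,0]]
  ]
}}

```text
time_s: 11.7
tcp_pos: [0.4932, -0.0524, 0.1401]
eef_rot: [180.0, -0.0, -85.2]
contact_force: [-6.6, -0.8, 18.8]
gripper_width: 0.0006
gripper_force: 9.8
```

Emit:
{"api": "jog_arm", "payload": {
  "deltas": [
    [[-1,0,0,-0.2,0],[-1,0,0,0,0],[-1,0,0,0.5,0],[-1,0,0,2,0],[-1,0,0,4,0],[-1,0,0,5,0],[-1,0,-3,4,0],[-1,0,-5,2,0]]
  ]
}}

```text
time_s: 12.7
tcp_pos: [0.494, -0.1317, 0.3137]
eef_rot: [-179.8, 0.0, -85.0]
contact_force: [1.9, 0.4, 0.3]
gripper_width: 0.0009
gripper_force: 0.0
```

Emit:
{"api": "jog_arm", "payload": {
  "deltas": [
    [[-1,-1,-6,0,0],[-1,-2,-5.5,0,0],[-1,-2,-5.5,0,0],[-1,-2,-5.5,0,0],[-1,-2,-5.5,0,0],[-1,-1,-5,0,0],[-1,0,-3,0,0],[-1,0,0,0,0]]
  ]
}}

```text
time_s: 13.7
tcp_pos: [0.3929, -0.4932, 0.3095]
eef_rot: [179.9, 0.1, -85.3]
contact_force: [1.1, 0.7, 0.8]
gripper_width: 0.0002
gripper_force: 0.0
```

```bash
python3 - <<'E'
from h import *
import cv2
a=r.capture("scene");b=r.capture("top")
cv2.imwrite("pics/s5.png",np.hstack([a[60:330,100:500],b[100:370,160:560]]))
s=r.get_state();print(s['tcp_pos'],s['contact_force'],s['time_s'])
E
```

```text
[ 0.39338453 -0.49152525  0.31048333] [ 0.58985544 -0.03648983 -0.69955827] 13.8
```

View pics/s5.png

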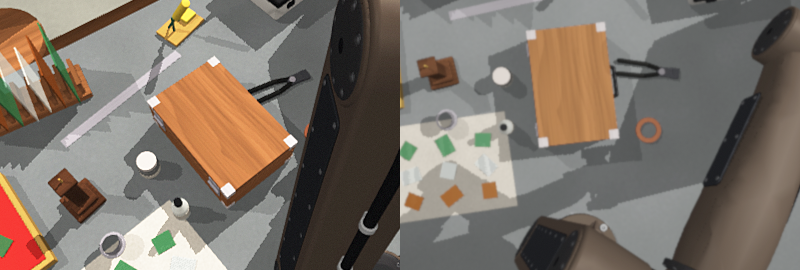

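The lid is shut and level, with its corners at (530,33)–(615,135) in the top view. The jar, bottle, spool, stand, pliers and foil roll are all where they were.

```bash
python3 -c "
from plant import r
print(r.close_job())"
```

```text
the job is handed in; nothing more can be done
None
```

The job is handed in at 13.8 s: the inner cover was pushed flat first, then the lid was swung over slowly and pressed shut with closed fingers; the bench items look unmoved in the last picture, and the cutter looked unmoved in the last view before the lid closed.

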